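# Close the slide-mounting press on its hidden pin

## Task

An eyepiece has been left standing on the sprung bed of the white slide-mounting press: take it off and stand it upright on the round cork mat. Then fetch the aluminium press cover, bring its marked end over the brass pin, feel about until the hidden hole drops on with the cover lying level and in line along the bed, and press it down until the sprung bed is fully home. The job finishes while you are still holding the cover pressed down: do not let go; never tip the eyepiece over, and leave the other things on the table where they are.

Things in the scene. Friction and masses are not known exactly. Their poses are not given: they have to be found in the camera images.
- jig: Fixed slide-mounting press base: white block 140 (x) x 80 (y) x 30 mm high on the table; origin at the centre of its underside, x along its length, z up. A brass pin stands at its -x end; a blue sprung bed with a glass slide lies over its +x part. It stands at a different place and yaw each time.
- jig_pin (a point): Centre of the tip of the brass locating pin: at (-46, 0, 43) mm in the press base's frame. Pin 10 mm in diameter, standing 13 mm out of the base's top (30 mm) and 7 mm above the raised bed; its last 3 mm taper to 5 mm in diameter. Fixed to the base; does not move with the bed.
- bed_mid (a point): Centre of the top of the bed when it is up: at (14, 0, 36) mm in the base's frame, 60 mm from the pin along the base's +x. The bed is 84 (x) x 46 (y) mm, its sliding direction vertical. This point stays with the base.
- bed (a joint): How far the sprung bed is pressed down, in m: 0 up (top 6 mm above the base's top), 0.005 fully home at its hard stop (top 1 mm above the base's top). It starts to move at about 6 N and takes about 12 N to reach the stop (the cover's own weight is part of this); it springs back up when let go.
- cover: Loose aluminium press cover, about 0.24 kg: flat plate 114 (x) x 46 (y) x 18 mm thick with a black grip block 40 (x) x 24 (y) x 36 mm high on top (its top 54 mm above the underside). Origin on the underside, right below the centre of the grip block; the plate reaches from x = -72 to +42 mm. It starts lying flat on the table. In place, the origin lies over bed_mid, x along the base's x, the underside on the bed.
- cover_hole (a point): Centre of the mouth of the hidden blind hole in the cover's underside, at (-60, 0, 0) mm in the cover's frame: 13 mm in diameter, 14 mm deep. It cannot be seen from above; a red dot on the plate's top lies right over it.
- eyepiece: The obstacle: black round microscope eyepiece with a steel band, standing upright on the bed at the start; 30 mm in diameter up to 34 mm, 33 mm in diameter above, 50 mm high, about 0.09 kg. Origin at the centre of its foot, z up.
- mat: Fixed round cork mat, 120 mm in diameter, 5 mm thick, flat on the table; origin at the centre of its underside.
- amber_bottle: Bystander: amber bottle, 38 mm in diameter, 75 mm high; origin at its foot.
- white_bottle: Bystander: white bottle with red cap, 34 mm in diameter, 85 mm high; origin at its foot.
- spare_eyepiece: Bystander: another black eyepiece, with a brass band, standing on the table; 33 mm in diameter, 50 mm high; origin at its foot.
- petri_dish: Bystander: clear round dish, 90 mm in diameter, 13 mm high; origin at its underside.
- slide_box: Bystander: blue and grey slide box, 87 x 172 x 36 mm; origin at its underside.
- objective: Bystander: brass objective lens, 30 mm in diameter, 40 mm high; origin at its foot.
- brush: Bystander: small brush, 160 mm long, lying on the table; origin below its middle.
Mind the look-alikes: they are no part of the job. What is shaped like the jig but pink or purple is not meant.

How it is judged:
On the way, in this order (a step that is already met when the one before it is completed fails the run):
1. the eyepiece stands upright on the cork mat, let go (horizontal distance between eyepiece and mat below 0.055 m and z of eyepiece in the frame of mat between 0.002 and 0.009 m and angle between eyepiece's own z axis and vertical below 0.1 rad and contact force between the fingers and eyepiece below 0.1 N and linear speed of eyepiece below 0.02 m/s), for 0.2 s.
2. the cover's hole has dropped over the pin (horizontal distance between cover_hole and jig_pin below 0.004 m and z of cover_hole in the frame of jig_pin below -0.005 m), for 0.05 s.
At the end, for the whole second after the job is handed in: Eyepiece upright (0.1 rad), at rest and free on the mat, within 55 mm of its centre. Cover hole on the pin (4 mm sideways, 5 mm down or more); cover within 12 mm of the bed centre, 0.17 rad in line, 0.07 rad level, at rest; bed 3.5 mm down or more; fingers touching the cover with over 2 N (all of step 1 and all of step 2 and value of joint bed above 0.0035 m and horizontal distance between cover and bed_mid below 0.012 m and angle between the x axis of cover and the x axis of jig, either way round below 0.17 rad and angle between cover's own z axis and vertical below 0.07 rad and contact force between the fingers and cover above 2 N and linear speed of cover below 0.02 m/s); the arm keeps its last pose, push and grip.
It fails at once if the eyepiece is tipped over (angle between eyepiece's own z axis and vertical above 0.9 rad).
It fails at once if a bystander is moved by more than 40 mm (distance of any of amber_bottle, white_bottle, spare_eyepiece, petri_dish, slide_box, objective, brush from where it was at the start of the episode above 0.04 m).
It also fails if it takes over 58 s, if anything falls off the work surface, if the arm or the gripper's body presses on something with over 40 N, if the wrist force passes 120 N, or if a joint passes its speed limit or range.

## Robot

A 7-joint arm with a two-finger parallel gripper is mounted at the origin on the work surface. World frame = base frame: x ahead of the robot, y to its left, z up, the work surface at z = 0. Lengths are in m, angles in rad, forces in N, time in s.
With the tool pointing down it reaches from about 0.425 to 0.925 m from the base axis. Payload 6.8 kg.
Tool frame: the origin (TCP) lies on the centre line of the jaws, within the pads' length; the fingertips stand 19 mm ahead of it and the grasp point (between the pads) is the TCP (r.tip_extent is the y of the fingertips in the tool frame, in m); y points along the fingers, z is the direction in which the jaws open and shut, and the axes are right-handed (so a half turn about y gives the same grasp; the last joint's range is limited). The gripper opens to 85 mm and grips with 20 to 120 N. Pads are 22 mm wide; open, the fingers measure 114 mm over their backs; the gripper's body (76 mm by 85 mm) begins 54 mm behind the grasp point. The pads swing forward as they close: fully open they stand 13 mm farther back than shut.
Start: joints at [-1.3, 0.477, 0.022, 1.555, -0.011, 1.109, -0.083], TCP at [0.25, 0.627, 0.25] pointing down, gripper open.
Joint ranges: [-2.96, 2.96], [-0.34, 2.1], [-1.41, 1.46], [0.24, 2.44], [-1.37, 4.51], [0.17, 1.92], [-2.96, 2.96]. Speed limits (rad/s): [2.39, 2.39, 3.14, 3.14, 3.14, 3.14, 3.14].

## Interface

Orientations are given as a rotation vector (axis times angle).
In Python, from bench import r gives the robot as it stands. The module is installed in compiled form; this text tells all that it offers.
- The arm moves only by the tool jog_arm, never from a script. Its argument "motion" is a list of rows, each a list of 3 entries, a list of its own where there are three numbers: the opening, from 0 (shut) to 1 (fully open), then the shift along the tool's x, y, z in m, then the turn, a rotation vector about the tool's x, y, z in degrees. A call has 1 to 10 rows; each row shifts and turns the commanded pose from where the row before left it, along the tool's axes as they then stand; what a row does not reach is not made up. A row lasts 1/12 s, in which the tool goes at most 41.7 mm and 7.16 degrees, less where a joint would pass 70% of its speed; a pose out of reach is approached as far as the arm can. A call with a gripper value outside its range is refused whole. The fingers move at their own pace and stop on an object; "force" is the grip in N (left out, the last holds). Time passes only in rows, so rows that do not move let the fingers close. It gives the time, the measured TCP pose, the force and the opening at its end, in the units of the state.
- r.get_obs(): the state, without advancing time (a new reading comes with each control period).
- r.grab_frame(name): name is "scene" or "top" or "wrist"; returns a dict with "image" (420x560x3 uint8, red, green, blue), "range_z" (420x560 float32, m along the optical axis (not along the pixel's ray), 0 where there is no reading), "fx", "fy", "cx", "cy" (pixels), "xyz" and "orientation" of the camera in the world. Camera axes: x right, y down, z forward; pixel columns grow to the right and rows downward; lengths in m; the calibration is good to about 2 mm. A picture is of the moment at which its call begins.
- r.hand_in(): hands the job in, once; it reports no verdict.
The state is a dict: "clock": time; "joints": joint angles; "qvel": joint speeds; "tau": joint torques, N m; "tcp_pos": TCP position; "orientation": TCP orientation; "contact_force": force on the tool from outside, world axes, zero at the start; "moment": the same for the moment, N m; "grip_width": finger opening in m.
Only numpy, scipy, OpenCV 4.12 (cv2) and the standard library are available. Lean on these libraries where they do the work, as an engineer would, in place of code of your own. Each camera call takes 0.05 s, during which the arm holds its last target.

## Working session

There is one attempt and no reset: what is moved stays moved. The work goes in short steps, Python scripts to look and compute and a tool call to move; the robot and the scene stay as the last step left them, time stands still between calls to the robot, and variables do not carry over. Pictures are saved under pics/ and viewed, and the job is handed in when it is done.

Besides the shell and the picture viewer there is one more tool, called after "Request:" by a JSON object that holds its "fn" and its "kwargs", one argument or row to a line. jog_arm: Moves the arm, as the interface text tells. Its arguments: {"type":"object","properties":{"motion":{"type":"array","items":{"type":"array"}},"force":{"type":"number"}},"required":["motion"]}

```bash
mkdir -p pics; cat > h.py <<'E'
import numpy as np, cv2
from bench import r
from scipy.spatial.transform import Rotation as R
def grab(n,save=None):
    f=r.grab_frame(n)
    f['xyz']=np.array(f['xyz']); o=np.array(f['orientation'])
    f['R']=R.from_rotvec(o).as_matrix() if o.size==3 else o
    if save: cv2.imwrite('pics/'+save,cv2.cvtColor(f['image'],cv2.COLOR_RGB2BGR))
    return f
def cloud(f):
    z=f['range_z']; v,u=np.mgrid[:z.shape[0],:z.shape[1]]
    p=np.stack([(u-f['cx'])/f['fx']*z,(v-f['cy'])/f['fy']*z,z],-1)
    return p@f['R'].T+f['xyz']
def ray(f,u,v,h):
    d=f['R']@np.array([(u-f['cx'])/f['fx'],(v-f['cy'])/f['fy'],1.]); return f['xyz']+d*(h-f['xyz'][2])/d[2]
E
python3 - <<'E'
from h import *
for n in ['scene','top','wrist']:
    f=grab(n,n+'0.png'); print(n,f['xyz'],f['orientation'],f['fx'],f['cx'],f['cy'])
    np.savez('/tmp/'+n+'0.npz',**f)
print(r.get_obs(), r.tip_extent)
E
```

```text
scene [ 1.33903471 -0.80531634  0.81721653] [-2.03664264 -0.80281301  0.43049885] 461.94126955511905 285.24560770021066 209.57858296401375
top [0.38768448 0.03677834 1.51433682] [-2.1495534   2.1858749  -0.12132275] 475.7110257244449 278.429657110519 211.741746723669
wrist [0.17137056 0.65836776 0.37357922] [2.36290981 1.6018726  0.26613173] 376.1432049039153 288.4554535805397 213.48258954720242
{'clock': 0.15, 'joints': array([-1.30007718,  0.47762533,  0.02234921,  1.55621344, -0.01150338,
        1.10933823, -0.08312759]), 'qvel': array([ 0.00108781, -0.00189766, -0.00064998, -0.00376448,  0.00121928,
       -0.00029313, -0.00051558]), 'tau': array([ 2.52575250e-03, -5.96924293e+01,  1.61007777e+00, -2.81487626e+01,
        1.26328535e-02,  6.58193749e-03, -4.34879695e-06]), 'tcp_pos': array([0.24947336, 0.62673269, 0.24954358]), 'orientation': array([-1.551735  ,  0.29740915, -0.29713381]), 'contact_force': array([ 0.65851795, -0.2378597 , -0.10571586]), 'moment': array([-0.01066237,  0.00063337,  0.01612592]), 'grip_width': 0.08562038654954413} 0.019
```

View pics/top0.png

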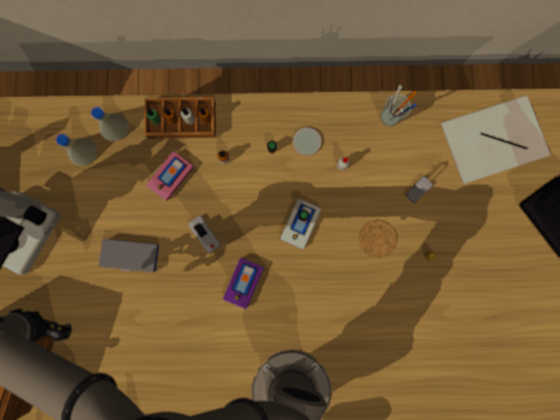

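View pics/scene0.png

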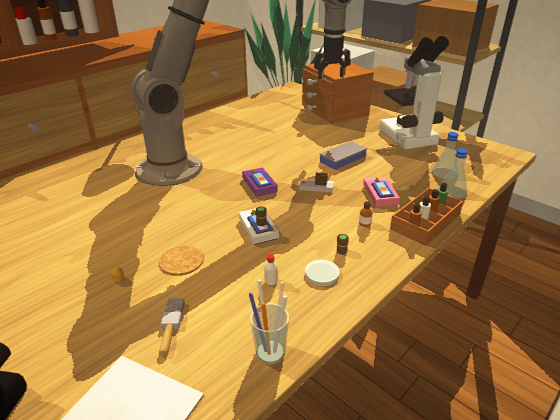

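View pics/wrist0.png

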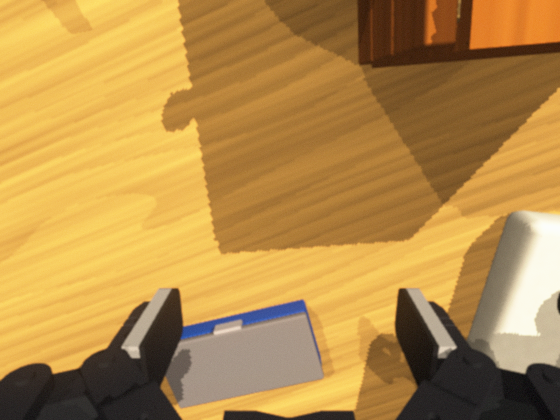

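The top view shows the white jig at about (300,223) with the eyepiece at (304,215). The cover is at (204,233) and the cork mat at (378,238). The pink jig (172,175) and the purple jig (244,283) are decoys. I'll zoom in and measure.

```bash
python3 - <<'E'
from h import *
f=dict(np.load('/tmp/top0.npz')); im=f['image'][...,::-1]
a=cv2.resize(im[190:260,270:340],None,fx=5.6,fy=5.6,interpolation=cv2.INTER_NEAREST)
b=cv2.resize(im[200:270,170:240],None,fx=5.6,fy=5.6,interpolation=cv2.INTER_NEAREST)
cv2.imwrite('pics/z1.png',np.hstack([a,b]))
P=cloud(f)
for n,(u,v) in dict(cover=(204,233),eye=(304,215),jig=(300,223),mat=(378,238),table=(340,300)).items(): print(n,P[v,u])
hsv=cv2.cvtColor(im,cv2.COLOR_BGR2HSV)
# height mask for jig / cover
def region(c,rad,zl,zh):
    d=np.hypot(P[...,0]-c[0],P[...,1]-c[1]); return (d<rad)&(P[...,2]>zl)&(P[...,2]<zh)
for n,(u,v),rad,zl,zh in [('jigall',(300,223),.1,.02,.045),('coverplate',(204,233),.1,.012,.03),('grip',(204,233),.1,.042,.07),('eyetop',(304,215),.06,.07,.11),('mat',(378,238),.08,.003,.01)]:
    m=region(P[v,u],rad,zl,zh); q=P[m]
    rc=cv2.minAreaRect((q[:,:2]*1000).astype(np.float32)); print(n,m.sum(),rc,np.median(q[:,2]))
E
```

```text
cover [0.48420098 0.26002576 0.04962292]
eye [ 0.53148906 -0.04737359  0.0826288 ]
jig [ 0.51139865 -0.03712307  0.03496751]
mat [ 0.46200887 -0.28515062  0.00515965]
table [ 0.26930966 -0.15984203 -0.00507789]
jigall 1032 ((512.3582763671875, -38.824851989746094), (79.98404693603516, 140.39854431152344), 65.13462829589844) 0.030879328505124204
coverplate 407 ((483.22113037109375, 267.08819580078125), (114.1074447631836, 49.32218933105469), 35.48896408081055) 0.0175256727677795
grip 106 ((496.2032165527344, 274.0102233886719), (39.40862274169922, 24.26887321472168), 34.93996047973633) 0.05360522645757715
eyetop 92 ((532.8929443359375, -45.76865768432617), (30.107330322265625, 30.163543701171875), 41.959373474121094) 0.08495195026505176
mat 866 ((462.488525390625, -284.37518310546875), (153.5090789794922, 152.30853271484375), 54.44934844970703) 0.005458049956742483
```

View pics/z1.png

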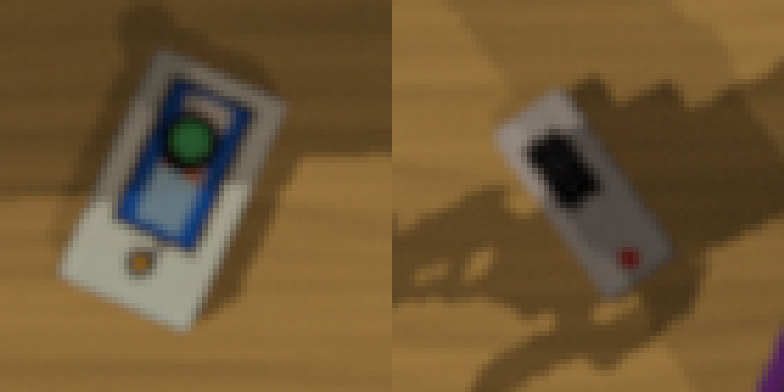

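```bash
python3 - <<'E'
from h import *
f=dict(np.load('/tmp/top0.npz')); im=f['image'][...,::-1]; hsv=cv2.cvtColor(im,cv2.COLOR_BGR2HSV)
print('pin',ray(f,270+140/5.6-.5,190+260/5.6-.5,.043),'dot',ray(f,170+(628-392)/5.6-.5,200+258/5.6-.5,.018),'eyetop',ray(f,270+190/5.6-.5,190+139/5.6-.5,.086))
a=np.radians(-25); print('pred pin',.5124-.046*np.cos(a),-.0388-.046*np.sin(a)); a=np.radians(35.2); print('pred dot',.4962-.06*np.cos(a),.274-.06*np.sin(a))
print(hsv[239,378],hsv[280,378],hsv[200,378])
c=im[210:270,348:410]; cv2.imwrite('pics/z2.png',cv2.resize(c,None,fx=8,fy=8,interpolation=cv2.INTER_NEAREST))
# scene pairs
g=dict(np.load('/tmp/scene0.npz')); Q=cloud(g); im=g['image'][...,::-1]
for n,c,rad,zl,zh in [('eyetop',(.532,-.047),.06,.07,.11),('grip',(.495,.272),.06,.045,.07)]:
    m=(np.hypot(Q[...,0]-c[0],Q[...,1]-c[1])<rad)&(Q[...,2]>zl)&(Q[...,2]<zh); print(n,m.sum(),Q[m].mean(0),Q[m].max(0))
cv2.imwrite('pics/z3.png',cv2.resize(im[165:290,140:350],None,fx=3.8,fy=3.8,interpolation=cv2.INTER_NEAREST))
E
```

```text
pin [ 0.47088342 -0.01882802  0.043     ] dot [0.44638484 0.24087723 0.018     ] eyetop [ 0.53323756 -0.0454971   0.086     ]
pred pin 0.4707098417963141 -0.019359559959927827
pred dot 0.44717130609989225 0.23941406102981244
[ 16 164 145] [ 18 151 142] [ 18 159  96]
eyetop 100 [ 0.53951931 -0.05096088  0.0826985 ] [ 0.55196624 -0.03247665  0.09016327]
grip 71 [0.50214105 0.27070518 0.05304999] [0.52130321 0.29429578 0.05926303]
```

View pics/z2.png

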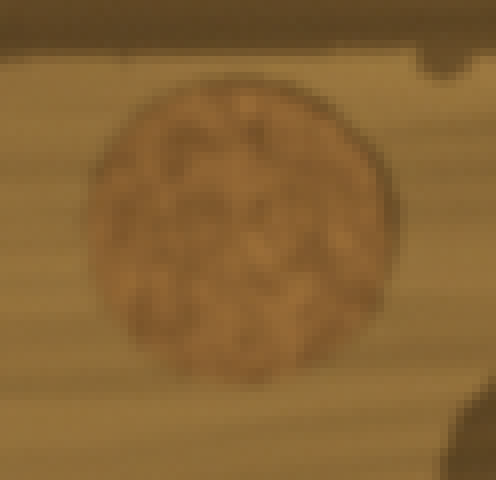

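View pics/z3.png

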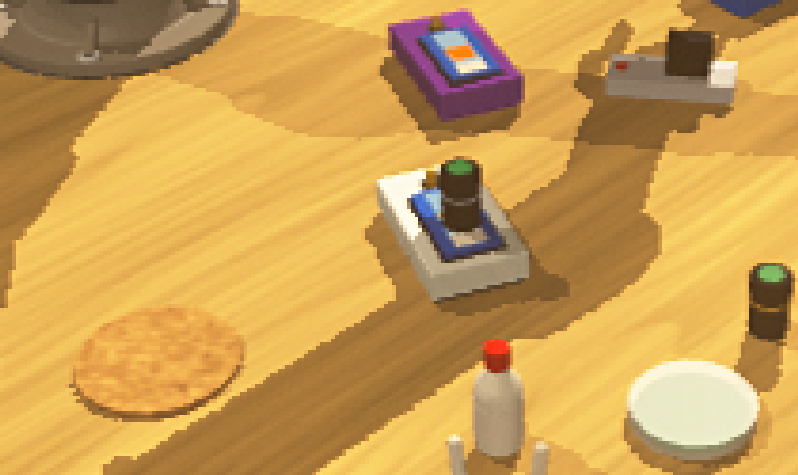

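```bash
cat >> h.py <<'E'
def toolrel(target,jawyaw=None):
    o=r.get_obs(); M=R.from_rotvec(o['orientation']).as_matrix(); 
    print('t %.2f'%o['clock'],'tcp',o['tcp_pos'].round(4),'w %.4f'%o['grip_width'],'F',o['contact_force'].round(1),'q',o['joints'].round(2))
    print('jaw yaw',np.degrees(np.arctan2(M[1,2],M[0,2])).round(2),'ydir',M[:,1].round(3))
    yy=np.array([0,0,-1.])
    if jawyaw is None: a=np.arctan2(M[1,2],M[0,2])
    else: a=np.radians(jawyaw)
    zz=np.array([np.cos(a),np.sin(a),0]); T=np.stack([np.cross(yy,zz),yy,zz],1)
    print('rot first (tool, deg)',np.degrees(R.from_matrix(M.T@T).as_rotvec()).round(2))
    d=np.array(target)-o['tcp_pos']
    print('shift in present frame mm',(M.T@d*1000).round(1),' in target frame',(T.T@d*1000).round(1))
E
python3 - <<'E'
from h import *
toolrel((.533,-.0455,.20)); toolrel((.533,-.0455,.20),65)
E
```

```text
t 0.15 tcp [0.2495 0.6267 0.2495] w 0.0856 F [ 0.7 -0.2 -0.1] q [-1.3   0.48  0.02  1.56 -0.01  1.11 -0.08]
jaw yaw 68.29 ydir [-0.    -0.001 -1.   ]
rot first (tool, deg) [0.08 0.   0.01]
shift in present frame mm [ 512.    50.4 -519.6]  in target frame [ 512.    49.5 -519.7]
t 0.15 tcp [0.2495 0.6267 0.2495] w 0.0856 F [ 0.7 -0.2 -0.1] q [-1.3   0.48  0.02  1.56 -0.01  1.11 -0.08]
jaw yaw 68.29 ydir [-0.    -0.001 -1.   ]
rot first (tool, deg) [0.08 3.29 0.01]
shift in present frame mm [ 512.    50.4 -519.6]  in target frame [ 541.1   49.5 -489.4]
```

Request:
{"fn": "jog_arm", "kwargs": {
  "motion": [
    [1,[0,0,0],[0,3.3,0]],
    [1,[0.027,0,-0.0245],[0,0,0]],
    [1,[0.027,0,-0.0245],[0,0,0]],
    [1,[0.027,0,-0.0245],[0,0,0]],
    [1,[0.027,0,-0.0245],[0,0,0]],
    [1,[0.027,0,-0.0245],[0,0,0]],
    [1,[0.027,0,-0.0245],[0,0,0]],
    [1,[0.027,0,-0.0245],[0,0,0]],
    [1,[0.027,0,-0.0245],[0,0,0]],
    [1,[0.027,0,-0.0245],[0,0,0]]
  ]
}}

```text
clock: 0.98
tcp_pos: [0.3769, 0.3228, 0.2502]
orientation: [-1.544, 0.342, -0.342]
contact_force: [0.6, -0.6, 0.8]
grip_width: 0.0853
```

Request:
{"fn": "jog_arm", "kwargs": {
  "motion": [
    [1,[0.027,0,-0.0245],[0,0,0]],
    [1,[0.027,0,-0.0245],[0,0,0]],
    [1,[0.027,0,-0.0245],[0,0,0]],
    [1,[0.027,0,-0.0245],[0,0,0]],
    [1,[0.027,0,-0.0245],[0,0,0]],
    [1,[0.027,0,-0.0245],[0,0,0]],
    [1,[0.027,0,-0.0245],[0,0,0]],
    [1,[0.027,0,-0.0245],[0,0,0]],
    [1,[0.027,0,-0.0245],[0,0,0]],
    [1,[0.01,0,-0.01],[0,0,0]]
  ]
}}

```text
clock: 1.82
tcp_pos: [0.5096, 0.0033, 0.2505]
orientation: [-1.544, 0.346, -0.348]
contact_force: [-0.1, -0.3, 0.7]
grip_width: 0.0851
```

```bash
python3 - <<'E'
from h import *
f=grab('wrist','w1.png')
toolrel((.533,-.0455,.14),65)
P=cloud(f); m=(np.hypot(P[...,0]-.533,P[...,1]+.0455)<.04)&(P[...,2]>.075)&(P[...,2]<.1)
print(m.sum(),P[m].mean(0),P[m].min(0),P[m].max(0))
E
```

```text
t 1.87 tcp [0.5098 0.0024 0.2505] w 0.0853 F [ 1.2 -2.4  0.5] q [-0.47  0.21  0.4   1.97 -0.09  0.98  1.1 ]
jaw yaw 64.56 ydir [ 0.001 -0.002 -1.   ]
rot first (tool, deg) [ 0.1  -0.44  0.12]
shift in present frame mm [ 41.3 110.6 -33.1]  in target frame [ 41.3 110.5 -33.6]
1227 [ 0.5318856  -0.04441265  0.08558083] [ 0.51713082 -0.06215263  0.0750648 ] [ 0.55025688 -0.02951855  0.08918483]
```

View pics/w1.png

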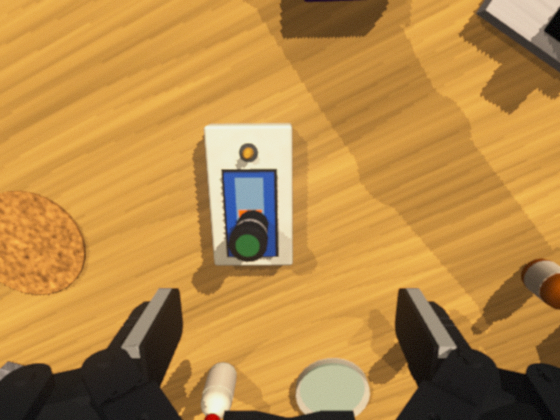

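The wrist view shows the eyepiece top at about (247,244), with the jig lined up with the tool and the pin at (249,152). That agrees with the top view, so I'm going down to grasp.

Request:
{"fn": "jog_arm", "kwargs": {
  "motion": [
    [1,[0.0207,0,-0.0168],[0,-0.4,0]],
    [1,[0.0207,0,-0.0168],[0,0,0]],
    [1,[0,0.03,0],[0,0,0]],
    [1,[0,0.03,0],[0,0,0]],
    [1,[0,0.03,0],[0,0,0]],
    [1,[0,0.02,0],[0,0,0]],
    [1,[0,0,0],[0,0,0]],
    [1,[0,0,0],[0,0,0]]
  ]
}}

```text
clock: 2.53
tcp_pos: [0.5312, -0.0387, 0.1397]
orientation: [-1.545, 0.339, -0.335]
contact_force: [0.3, -0.2, 0.7]
grip_width: 0.0851
```

```bash
python3 - <<'E'
from h import *
f=grab('wrist','w2.png')
toolrel((.533,-.0455,.075),65)
P=cloud(f); m=(np.hypot(P[...,0]-.533,P[...,1]+.0455)<.04)&(P[...,2]>.08)&(P[...,2]<.095)
print(m.sum(),P[m].mean(0),P[m].min(0),P[m].max(0))
E
```

```text
t 2.58 tcp [ 0.5323 -0.0388  0.141 ] w 0.0856 F [0.4 0.3 0.8] q [-0.34  0.4   0.37  2.01 -0.21  0.76  1.3 ]
jaw yaw 65.41 ydir [ 0.  0. -1.]
rot first (tool, deg) [-0.01  0.41  0.01]
shift in present frame mm [ 3.4 66.  -5.8]  in target frame [ 3.4 66.  -5.7]
2862 [ 0.53210935 -0.04513985  0.08615067] [ 0.51714545 -0.06228356  0.0800206 ] [ 0.55054804 -0.02964824  0.08935922]
```

View pics/w2.png

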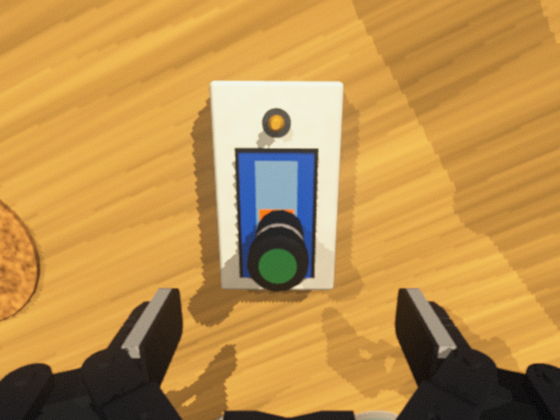

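The eyepiece is centred between the fingers at (277,262) and the pin is at (277,122).

Request:
{"fn": "jog_arm", "kwargs": {
  "motion": [
    [1,[0.0034,0.0,-0.0057],[0,0.4,0]],
    [1,[0,0.022,0],[0,0,0]],
    [1,[0,0.022,0],[0,0,0]],
    [1,[0,0.022,0],[0,0,0]],
    [1,[0,0,0],[0,0,0]],
    [1,[0,0,0],[0,0,0]]
  ]
}}

```text
clock: 3.08
tcp_pos: [0.533, -0.0461, 0.075]
orientation: [-1.544, 0.343, -0.343]
contact_force: [0.3, 0.2, -0.2]
grip_width: 0.0852
```

```bash
python3 - <<'E'
from h import *
f=np.load
toolrel((.533,-.0455,.075),65)
E
```

```text
t 3.08 tcp [ 0.533  -0.0461  0.075 ] w 0.0852 F [ 0.3  0.2 -0.2] q [-0.29  0.51  0.33  2.04 -0.27  0.63  1.35]
jaw yaw 64.97 ydir [-0. -0. -1.]
rot first (tool, deg) [ 0.01 -0.03  0.  ]
shift in present frame mm [-0.2  0.   0.6]  in target frame [-0.2  0.   0.6]
```

Request:
{"fn": "jog_arm", "kwargs": {
  "motion": [
    [0.2,[0,0,0],[0,0,0]],
    [0.2,[0,0,0],[0,0,0]],
    [0.2,[0,0,0],[0,0,0]],
    [0.2,[0,0,0],[0,0,0]],
    [0.2,[0,0,0],[0,0,0]],
    [0.2,[0,0,0],[0,0,0]],
    [0.2,[0,0,0],[0,0,0]],
    [0.2,[0,0,0],[0,0,0]]
  ],
  "force": 30
}}

```text
clock: 3.75
tcp_pos: [0.5333, -0.0457, 0.0748]
orientation: [-1.543, 0.341, -0.343]
contact_force: [0.1, -0.0, 5.2]
grip_width: 0.0321
```

Request:
{"fn": "jog_arm", "kwargs": {
  "motion": [
    [0.2,[0,0,0],[0,0,0]],
    [0.2,[0,-0.005,0],[0,0,0]],
    [0.2,[0,-0.015,0],[0,0,0]],
    [0.2,[0,-0.02,0],[0,0,0]],
    [0.2,[0,-0.02,0],[0,0,0]],
    [0.2,[0,0,0],[0,0,0]]
  ]
}}

```text
clock: 4.25
tcp_pos: [0.5344, -0.046, 0.1373]
orientation: [-1.542, 0.339, -0.346]
contact_force: [0.9, -1.3, -0.6]
grip_width: 0.0319
```

```bash
python3 - <<'E'
from h import *
f=grab('wrist','w3.png'); grab('scene','s3.png')
toolrel((.463,-.2845,.135),65)
E
```

```text
t 4.35 tcp [ 0.5327 -0.0456  0.1346] w 0.0321 F [-0.2 -0.2 -0.4] q [-0.33  0.41  0.38  2.02 -0.22  0.75  1.31]
jaw yaw 65.01 ydir [ 0.001  0.    -1.   ]
rot first (tool, deg) [-0.03  0.01  0.03]
shift in present frame mm [  37.8   -0.5 -246. ]  in target frame [  37.8   -0.4 -246. ]
```

View pics/w3.png

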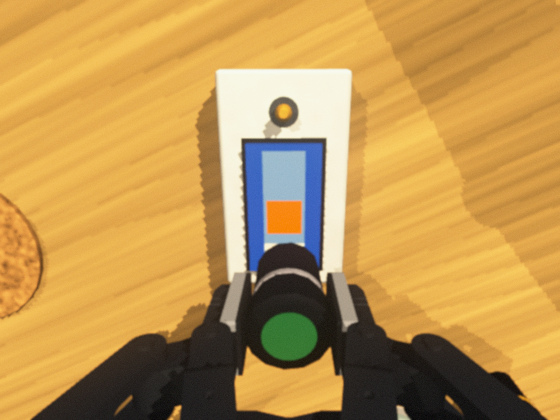

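The eyepiece is held upright in the jaws (top at (289,336)). Carrying it to the mat now.

Request:
{"fn": "jog_arm", "kwargs": {
  "motion": [
    [0.2,[0.002,0,-0.012],[0,0,0]],
    [0.2,[0.004,0,-0.026],[0,0,0]],
    [0.2,[0.004,0,-0.026],[0,0,0]],
    [0.2,[0.004,0,-0.026],[0,0,0]],
    [0.2,[0.004,0,-0.026],[0,0,0]],
    [0.2,[0.004,0,-0.026],[0,0,0]],
    [0.2,[0.004,0,-0.026],[0,0,0]],
    [0.2,[0.004,0,-0.026],[0,0,0]],
    [0.2,[0.004,0,-0.026],[0,0,0]],
    [0.2,[0.003,0,-0.018],[0,0,0]]
  ]
}}

```text
clock: 5.18
tcp_pos: [0.4628, -0.2801, 0.1331]
orientation: [-1.544, 0.347, -0.342]
contact_force: [1.5, -0.4, -0.7]
grip_width: 0.032
```

Request:
{"fn": "jog_arm", "kwargs": {
  "motion": [
    [0.2,[0.0008,0.005,-0.008],[0,0,0]],
    [0.2,[0,0.02,0],[0,0,0]],
    [0.2,[0,0.02,0],[0,0,0]],
    [0.2,[0,0.02,0],[0,0,0]],
    [0.2,[0,0.01,0],[0,0,0]],
    [0.2,[0,0,0],[0,0,0]],
    [0.2,[0,0,0],[0,0,0]]
  ]
}}

```text
clock: 5.77
tcp_pos: [0.4624, -0.2842, 0.0586]
orientation: [-1.543, 0.344, -0.341]
contact_force: [0.4, -0.4, -0.0]
grip_width: 0.032
```

```bash
python3 - <<'E'
from h import *
f=grab('wrist','w4.png')
toolrel((.463,-.2845,.045),65)
E
```

```text
t 5.82 tcp [ 0.463  -0.2846  0.0595] w 0.0320 F [-0.2 -1.3 -0.1] q [ 0.16  0.55  0.35  2.03 -0.32  0.61  1.86]
jaw yaw 65.0 ydir [-0. -0. -1.]
rot first (tool, deg) [ 0.01  0.   -0.01]
shift in present frame mm [-0.1 14.5  0.1]  in target frame [-0.1 14.5  0.1]
```

View pics/w4.png

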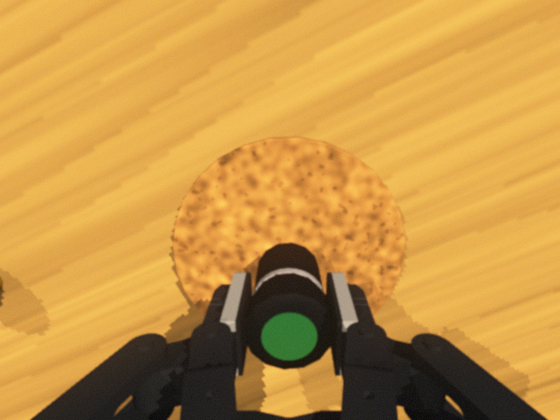

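The eyepiece is over the mat. I'll lower it slowly and watch the force.

Request:
{"fn": "jog_arm", "kwargs": {
  "motion": [
    [0.2,[0,0.006,0],[0,0,0]],
    [0.2,[0,0.004,0],[0,0,0]],
    [0.2,[0,0.002,0],[0,0,0]],
    [0.2,[0,0.001,0],[0,0,0]],
    [0.2,[0,0.001,0],[0,0,0]],
    [0.2,[0,0,0],[0,0,0]]
  ]
}}

```text
clock: 6.32
tcp_pos: [0.463, -0.2846, 0.0452]
orientation: [-1.544, 0.342, -0.342]
contact_force: [0.0, 0.3, -0.4]
grip_width: 0.0315
```

Request:
{"fn": "jog_arm", "kwargs": {
  "motion": [
    [0.2,[0,0.001,0],[0,0,0]],
    [0.2,[0,0,0],[0,0,0]]
  ]
}}

```text
clock: 6.48
tcp_pos: [0.4631, -0.2847, 0.0444]
orientation: [-1.544, 0.342, -0.343]
contact_force: [-0.2, -0.5, 0.1]
grip_width: 0.0319
```

Request:
{"fn": "jog_arm", "kwargs": {
  "motion": [
    [0.2,[0,0.0006,0],[0,0,0]],
    [0.2,[0,0.0004,0],[0,0,0]],
    [0.2,[0,0,0],[0,0,0]]
  ]
}}

```text
clock: 6.73
tcp_pos: [0.4634, -0.285, 0.0442]
orientation: [-1.543, 0.342, -0.343]
contact_force: [-2.1, 1.2, 10.0]
grip_width: 0.0319
```

Request:
{"fn": "jog_arm", "kwargs": {
  "motion": [
    [0.2,[0,-0.0004,0],[0,0,0]],
    [0.42,[0,0,0],[0,0,0]],
    [0.5,[0,0,0],[0,0,0]],
    [0.6,[0,0,0],[0,0,0]],
    [0.8,[0,0,0],[0,0,0]],
    [1,[0,0,0],[0,0,0]],
    [1,[0,0,0],[0,0,0]],
    [1,[0,0,0],[0,0,0]]
  ]
}}

```text
clock: 7.4
tcp_pos: [0.4629, -0.2846, 0.0436]
orientation: [-1.544, 0.342, -0.342]
contact_force: [0.4, 0.5, -0.1]
grip_width: 0.0855
```

Request:
{"fn": "jog_arm", "kwargs": {
  "motion": [
    [1,[0,0,0],[0,0,0]],
    [1,[0,-0.01,0],[0,0,0]],
    [1,[0,-0.02,0],[0,0,0]],
    [1,[0,-0.03,0],[0,0,0]],
    [1,[0,-0.03,0],[0,0,0]],
    [1,[0,-0.03,0],[0,0,0]],
    [1,[0,0,0],[0,0,0]]
  ]
}}

```text
clock: 7.98
tcp_pos: [0.4657, -0.2867, 0.1698]
orientation: [-1.545, 0.336, -0.351]
contact_force: [-0.0, -0.8, -0.1]
grip_width: 0.0853
```

```bash
python3 - <<'E'
from h import *
f=grab('wrist','w5.png')
P=cloud(f); m=(np.hypot(P[...,0]-.463,P[...,1]+.2845)<.04)&(P[...,2]>.045)&(P[...,2]<.065)
print(m.sum(),P[m].mean(0),P[m].min(0),P[m].max(0))
toolrel((.4962,.2735,.17),125)
toolrel((.4962,.2735,.17),-55)
E
```

```text
1853 [ 0.4622183  -0.28445463  0.0549257 ] [ 0.44732754 -0.30151788  0.04500043] [ 0.4804051  -0.26893904  0.05784357]
t 8.03 tcp [ 0.4648 -0.2858  0.1674] w 0.0853 F [-0.3  0.5 -0.4] q [ 0.09  0.38  0.44  1.97 -0.22  0.82  1.78]
jaw yaw 64.98 ydir [ 0.007 -0.002 -1.   ]
rot first (tool, deg) [  0.17 -60.02   0.38]
shift in present frame mm [-208.1   -3.7  520.1]  in target frame [346.5  -2.6 440.1]
t 8.03 tcp [ 0.4648 -0.2858  0.1674] w 0.0853 F [-0.3  0.5 -0.4] q [ 0.09  0.38  0.44  1.97 -0.22  0.82  1.78]
jaw yaw 64.98 ydir [ 0.007 -0.002 -1.   ]
rot first (tool, deg) [ -0.44 119.98   0.2 ]
shift in present frame mm [-208.1   -3.7  520.1]  in target frame [-346.5   -2.6 -440.1]
```

View pics/w5.png

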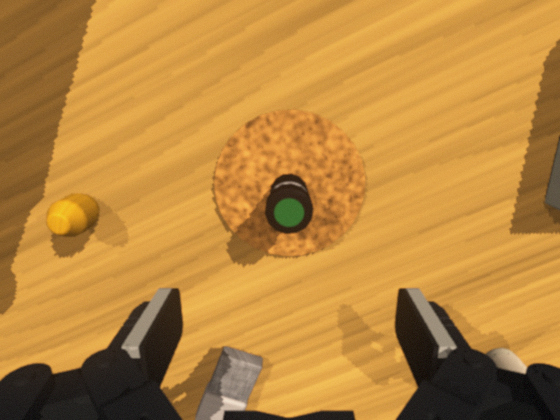

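The eyepiece stands upright near the mat's centre (top at (290,211)) and the jaws are clear. Next is the cover.

Request:
{"fn": "jog_arm", "kwargs": {
  "motion": [
    [1,[-0.0104,0,0.026],[0,0,0]],
    [1,[-0.0104,0,0.026],[0,0,0]],
    [1,[-0.0104,0,0.026],[0,0,0]],
    [1,[-0.0104,0,0.026],[0,0,0]],
    [1,[-0.0104,0,0.026],[0,0,0]],
    [1,[-0.0104,0,0.026],[0,0,0]],
    [1,[-0.0104,0,0.026],[0,0,0]],
    [1,[-0.0104,0,0.026],[0,0,0]],
    [1,[-0.0104,0,0.026],[0,0,0]],
    [1,[-0.0104,0,0.026],[0,0,0]]
  ]
}}

```text
clock: 8.87
tcp_pos: [0.4778, -0.0037, 0.1632]
orientation: [-1.544, 0.343, -0.341]
contact_force: [0.4, 0.6, -0.3]
grip_width: 0.0857
```

Request:
{"fn": "jog_arm", "kwargs": {
  "motion": [
    [1,[-0.0104,0,0.026],[0,0,0]],
    [1,[-0.0104,0,0.026],[0,0,0]],
    [1,[-0.0104,0,0.026],[0,0,0]],
    [1,[-0.0104,0,0.026],[0,0,0]],
    [1,[-0.0104,0,0.026],[0,0,0]],
    [1,[-0.0104,0,0.026],[0,0,0]],
    [1,[-0.0104,0,0.026],[0,0,0]],
    [1,[-0.0104,0,0.026],[0,0,0]],
    [1,[-0.0104,0,0.026],[0,0,0]],
    [1,[-0.0104,0,0.02],[0,0,0]]
  ]
}}

```text
clock: 9.7
tcp_pos: [0.4912, 0.2713, 0.163]
orientation: [-1.544, 0.342, -0.341]
contact_force: [0.4, -0.0, 0.3]
grip_width: 0.0856
```

Request:
{"fn": "jog_arm", "kwargs": {
  "motion": [
    [1,[0,0,0],[0,-7,0]],
    [1,[0,0,0],[0,-7,0]],
    [1,[0,0,0],[0,-7,0]],
    [1,[0,0,0],[0,-7,0]],
    [1,[0,0,0],[0,-7,0]],
    [1,[0,0,0],[0,-7,0]],
    [1,[0,0,0],[0,-7,0]],
    [1,[0,0,0],[0,-7,0]],
    [1,[0,0,0],[0,-4,0]],
    [1,[0,0,0],[0,0,0]]
  ]
}}

```text
clock: 10.53
tcp_pos: [0.4912, 0.2686, 0.163]
orientation: [-1.517, -0.479, 0.481]
contact_force: [-0.1, 0.4, 0.5]
grip_width: 0.0856
```

```bash
python3 - <<'E'
from h import *
f=grab('wrist','w6.png')
P=cloud(f); d=np.hypot(P[...,0]-.485,P[...,1]-.267)
for n,zl,zh in [('grip',.048,.06),('plate',.014,.022)]:
    m=(d<.08)&(P[...,2]>zl)&(P[...,2]<zh)
    m=cv2.morphologyEx(m.astype(np.uint8),cv2.MORPH_OPEN,np.ones((3,3)))>0
    rc=cv2.minAreaRect((P[m][:,:2]*1000).astype(np.float32)); print(n,m.sum(),rc,np.median(P[m][:,2]))
toolrel((.4962,.2735,.17),125)
E
```

```text
grip 2034 ((496.25341796875, 274.6698303222656), (39.54948425292969, 23.79993438720703), 34.43497085571289) 0.054445537159187346
plate 6843 ((484.7834167480469, 266.42022705078125), (114.66094970703125, 46.104286193847656), 34.920555114746094) 0.018593994863474073
t 10.58 tcp [0.4913 0.2687 0.1631] w 0.0851 F [-0.6  0.5  0.1] q [-0.63  0.39  0.02  1.92 -0.01  0.84  1.58]
jaw yaw 124.89 ydir [-0.001 -0.001 -1.   ]
rot first (tool, deg) [-0.02 -0.11 -0.08]
shift in present frame mm [ 6.8 -6.9  1.1]  in target frame [ 6.8 -6.9  1.1]
```

View pics/w6.png

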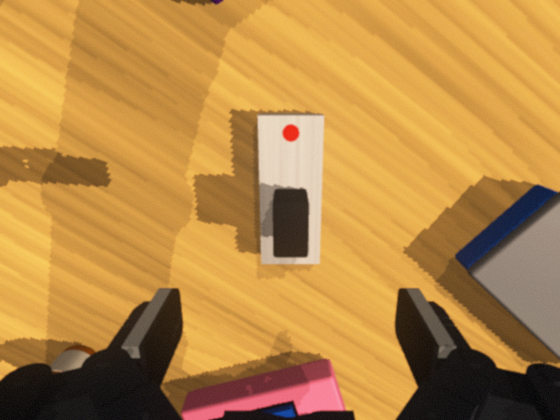

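Grip block and plate are measured and agree: 40x24 and 115x46 mm, yaw 34.8°, red dot end at (290,132). Going down onto the grip block.

Request:
{"fn": "jog_arm", "kwargs": {
  "motion": [
    [1,[0.0071,0,0.0016],[0,-0.1,0]],
    [1,[0,0.025,0],[0,0,0]],
    [1,[0,0.025,0],[0,0,0]],
    [1,[0,0.025,0],[0,0,0]],
    [1,[0,0.025,0],[0,0,0]],
    [1,[0,0.013,0],[0,0,0]],
    [1,[0,0.01,0],[0,0,0]],
    [1,[0,0,0],[0,0,0]],
    [1,[0,0,0],[0,0,0]]
  ]
}}

```text
clock: 11.33
tcp_pos: [0.4968, 0.2748, 0.0406]
orientation: [-1.517, -0.479, 0.479]
contact_force: [0.0, -0.1, 0.3]
grip_width: 0.0853
```

```bash
python3 - <<'E'
from h import *
toolrel((.4963,.2742,.04),124.8)
E
```

```text
t 11.33 tcp [0.4968 0.2748 0.0406] w 0.0853 F [ 0.  -0.1  0.3] q [-0.63  0.58  0.01  1.96 -0.01  0.6   1.58]
jaw yaw 125.06 ydir [-0. -0. -1.]
rot first (tool, deg) [ 0.    0.26 -0.02]
shift in present frame mm [-0.7  0.6 -0.2]  in target frame [-0.7  0.6 -0.2]
```

Request:
{"fn": "jog_arm", "kwargs": {
  "motion": [
    [0.1,[0,0,0],[0,0.2,0]],
    [0.1,[0,0,0],[0,0,0]],
    [0.1,[0,0,0],[0,0,0]],
    [0.1,[0,0,0],[0,0,0]],
    [0.1,[0,0,0],[0,0,0]],
    [0.1,[0,0,0],[0,0,0]],
    [0.1,[0,0,0],[0,0,0]],
    [0.1,[0,0,0],[0,0,0]],
    [0.1,[0,0,0],[0,0,0]],
    [0.1,[0,0,0],[0,0,0]]
  ],
  "force": 90
}}

```text
clock: 12.17
tcp_pos: [0.497, 0.2747, 0.0414]
orientation: [-1.517, -0.478, 0.476]
contact_force: [-1.0, -1.0, 5.7]
grip_width: 0.0228
```

```bash
python3 - <<'E'
from h import *
toolrel((.4963,.2742,.12))
f=grab('wrist')
P=cloud(f); d=np.hypot(P[...,0]-.485,P[...,1]-.267)
m=(d<.08)&(P[...,2]>.014)&(P[...,2]<.022)
print(cv2.minAreaRect((P[m][:,:2]*1000).astype(np.float32)))
E
```

```text
t 12.17 tcp [0.497  0.2747 0.0414] w 0.0228 F [-1.  -1.   5.7] q [-0.63  0.58  0.02  1.96 -0.02  0.6   1.58]
jaw yaw 124.88 ydir [ 0.001  0.001 -1.   ]
rot first (tool, deg) [0.   0.   0.06]
shift in present frame mm [ -0.8 -78.6   0. ]  in target frame [ -0.9 -78.6   0. ]
((467.1770324707031, 254.35476684570312), (71.76544189453125, 46.31648254394531), 34.92624282836914)
```

Request:
{"fn": "jog_arm", "kwargs": {
  "motion": [
    [0.1,[0,-0.004,0],[0,0,0]],
    [0.1,[0,-0.01,0],[0,0,0]],
    [0.1,[0,-0.02,0],[0,0,0]],
    [0.1,[0,-0.02,0],[0,0,0]],
    [0.1,[0,-0.02,0],[0,0,0]],
    [0.1,[0,-0.006,0],[0,0,0]],
    [0.1,[0,0,0],[0,0,0]],
    [0.1,[0,0,0],[0,0,0]]
  ]
}}

```text
clock: 12.88
tcp_pos: [0.4963, 0.2744, 0.1205]
orientation: [-1.518, -0.477, 0.477]
contact_force: [-0.2, -0.1, -2.9]
grip_width: 0.023
```

```bash
cat >> h.py <<'E'
def dot(f):
    "red dot centre pixel, point by depth, in world & tool"
    hsv=cv2.cvtColor(f['image'],cv2.COLOR_RGB2HSV); m=((hsv[...,0]<6)|(hsv[...,0]>174))&(hsv[...,1]>190)&(hsv[...,2]>120)
    n,l,s,c=cv2.connectedComponentsWithStats(m.astype(np.uint8)); P=cloud(f)
    o=r.get_obs(); M=R.from_rotvec(o['orientation']).as_matrix()
    for i in range(1,n):
        if s[i,4]>40:
            p=P[l==i].mean(0); print('dot',c[i].round(1),s[i,4],p.round(4),'tool',(M.T@(p-o['tcp_pos'])*1000).round(1))
E
python3 - <<'E'
from h import *
f=grab('wrist','w7.png'); dot(f)
o=r.get_obs(); M=R.from_rotvec(o['orientation']).as_matrix(); P=cloud(f)
Q=(P-o['tcp_pos'])@M*1000
m=(np.abs(Q[...,1]-23)<6)&(np.abs(Q[...,0])<90)&(np.abs(Q[...,2])<30)
q=Q[m]; A=np.c_[q[:,0],q[:,2],np.ones(len(q))]; c,*_=np.linalg.lstsq(A,q[:,1],rcond=None)
print('plane slopes (rad), offset',c, cv2.minAreaRect(q[:,[0,2]].astype(np.float32)),q.min(0),q.max(0))
toolrel((.533,-.0455,.11),65)
E
```

```text
dot [288.  148.6] 630 [0.4469 0.2403 0.0983] tool [-59.5  21.6   0.3]
plane slopes (rad), offset [-5.66266137e-03  1.58310714e-03  2.18997936e+01] ((-35.32866287231445, 0.38007354736328125), (72.34168243408203, 46.3343505859375), 0.047802671790122986) [-71.5140309   17.02440134 -22.80540184] [ 0.82291752 28.70993664 23.56410721]
t 12.93 tcp [0.4959 0.2741 0.1198] w 0.0225 F [-0.3 -0.1 -2.4] q [-0.63  0.46  0.02  1.93 -0.01  0.75  1.58]
jaw yaw 124.9 ydir [-0.001 -0.001 -1.   ]
rot first (tool, deg) [ 4.00e-02  5.99e+01 -8.00e-02]
shift in present frame mm [-152.5   10.  -283.3]  in target frame [ 168.7    9.8 -274. ]
```

View pics/w7.png

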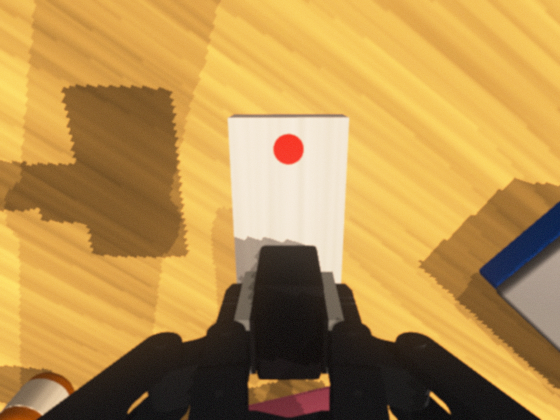

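The cover is held level (slopes under 0.006 rad), with the dot 59.5 mm ahead of the TCP on the centre line. I'll raise it, turn 60° and carry it to a hover 25 mm past the seat, so the pin shows beyond the plate.

Request:
{"fn": "jog_arm", "kwargs": {
  "motion": [
    [0.1,[0,-0.03,0],[0,0,0]],
    [0.1,[0,0,0],[0,7,0]],
    [0.1,[0,0,0],[0,7,0]],
    [0.1,[0,0,0],[0,7,0]],
    [0.1,[0,0,0],[0,7,0]],
    [0.1,[0,0,0],[0,7,0]],
    [0.1,[0,0,0],[0,7,0]],
    [0.1,[0,0,0],[0,7,0]],
    [0.1,[0,0,0],[0,7,0]],
    [0.1,[0,0,0],[0,4,0]]
  ]
}}

```text
clock: 13.77
tcp_pos: [0.4957, 0.274, 0.149]
orientation: [-1.545, 0.35, -0.347]
contact_force: [-0.6, -0.0, -2.1]
grip_width: 0.0225
```

```bash
python3 - <<'E'
from h import *
toolrel((.548,-.055,.15),65)
E
```

```text
t 13.77 tcp [0.4957 0.274  0.149 ] w 0.0225 F [-0.6 -0.  -2.1] q [-0.83  0.43  0.27  1.92 -0.15  0.81  0.65]
jaw yaw 64.55 ydir [-0.002 -0.002 -1.   ]
rot first (tool, deg) [ 0.17 -0.45 -0.07]
shift in present frame mm [ 188.6   -0.4 -274.6]  in target frame [ 186.5   -1.  -276.1]
```

Request:
{"fn": "jog_arm", "kwargs": {
  "motion": [
    [0.1,[0.009,0,-0.013],[0,0,0]],
    [0.1,[0.018,0,-0.027],[0,0,0]],
    [0.1,[0.018,0,-0.027],[0,0,0]],
    [0.1,[0.018,0,-0.027],[0,0,0]],
    [0.1,[0.018,0,-0.027],[0,0,0]],
    [0.1,[0.018,0,-0.027],[0,0,0]],
    [0.1,[0.018,0,-0.027],[0,0,0]],
    [0.1,[0.018,0,-0.027],[0,0,0]],
    [0.1,[0.018,0,-0.027],[0,0,0]],
    [0.1,[0.018,0,-0.027],[0,0,0]]
  ]
}}

```text
clock: 14.6
tcp_pos: [0.5419, -0.0314, 0.1493]
orientation: [-1.544, 0.345, -0.342]
contact_force: [0.2, -1.0, -2.9]
grip_width: 0.0226
```

Request:
{"fn": "jog_arm", "kwargs": {
  "motion": [
    [0.1,[0.015,0.0,-0.02],[0,0,0]],
    [0.1,[0,0.015,0],[0,0,0]],
    [0.1,[0,0.015,0],[0,0,0]],
    [0.1,[0,0,0],[0,0,0]],
    [0.1,[0,0,0],[0,0,0]]
  ]
}}

```text
clock: 15.02
tcp_pos: [0.5465, -0.0542, 0.1191]
orientation: [-1.545, 0.347, -0.34]
contact_force: [0.0, -0.7, -1.3]
grip_width: 0.0228
```

```bash
python3 - <<'E'
from h import *
f=grab('wrist','w8.png'); dot(f)
np.savez('/tmp/w8.npz',**f)
toolrel((.548,-.055,.12),65)
E
```

```text
dot [288.  148.7] 635 [ 0.4916 -0.0283  0.0976] tool [-61.4  22.6  -0.3]
t 15.07 tcp [ 0.5474 -0.054   0.12  ] w 0.0227 F [ 0.5 -0.4 -1.4] q [-0.27  0.45  0.33  1.98 -0.21  0.74  1.31]
jaw yaw 64.92 ydir [-0.002 -0.    -1.   ]
rot first (tool, deg) [ 0.06 -0.08 -0.1 ]
shift in present frame mm [ 1.   0.  -0.6]  in target frame [ 1.   0.  -0.6]
```

View pics/w8.png

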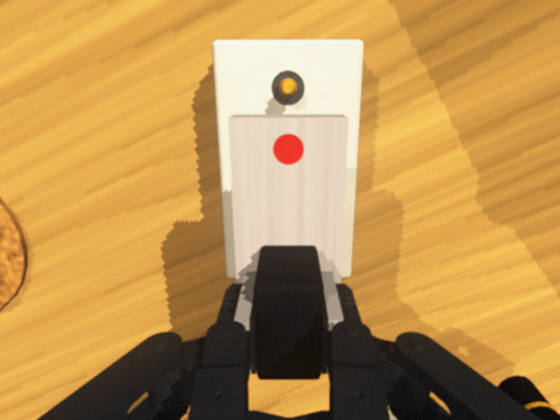

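```bash
python3 - <<'E'
from h import *
f=dict(np.load('/tmp/w8.npz')); hsv=cv2.cvtColor(f['image'],cv2.COLOR_RGB2HSV)
m=np.zeros(hsv.shape[:2],np.uint8); m[65:110,265:312]=((hsv[...,0]>10)&(hsv[...,0]<30)&(hsv[...,1]>150)&(hsv[...,2]>120))[65:110,265:312]
n,l,s,c=cv2.connectedComponentsWithStats(m); i=1+s[1:,4].argmax(); print(c[i],s[i])
pin=ray(f,*c[i],.043); d=ray(f,288,148.7,.0966)
print(pin,d)
o=r.get_obs(); M=R.from_rotvec(o['orientation']).as_matrix()
print('pin in tool',M.T@(pin-o['tcp_pos'])*1000,'dot',M.T@(d-o['tcp_pos'])*1000)
# jig edges yaw: left & right sides at white/table boundary by height
P=cloud(f); q=(np.abs(P[...,2]-.03)<.006)&(np.hypot(P[...,0]-.5124,P[...,1]+.0388)<.09)
print(cv2.minAreaRect((P[q][:,:2]*1000).astype(np.float32)))
E
```

```text
[287.65432099  86.10699588] [279  78  18  17 243]
[ 0.47072894 -0.01887854  0.043     ] [ 0.49174107 -0.02838305  0.0966    ]
pin in tool [-84.20856408  77.17919969  -0.55580318] dot [-61.24011089  23.53968879  -0.31479014]
((512.8634643554688, -38.567230224609375), (80.33766174316406, 139.2802276611328), 65.0191879272461)
```

Request:
{"fn": "jog_arm", "kwargs": {
  "motion": [
    [0.1,[-0.008,0,0],[0,0,0]],
    [0.1,[-0.008,0,-0.0002],[0,0,0]],
    [0.1,[-0.007,0,0],[0,0,0]],
    [0.1,[0,0.014,0],[0,0,0]],
    [0.1,[0,0.014,0],[0,0,0]],
    [0.1,[0,0.004,0],[0,0,0]],
    [0.1,[0,0,0],[0,0,0]],
    [0.1,[0,0,0],[0,0,0]]
  ]
}}

```text
clock: 15.73
tcp_pos: [0.5269, -0.0445, 0.0891]
orientation: [-1.543, 0.343, -0.343]
contact_force: [0.2, -0.3, -2.3]
grip_width: 0.0227
```

```bash
python3 - <<'E'
from h import *
f=grab('wrist','w9.png'); dot(f)
toolrel((.5252,-.0443,.084),65)
d=ray(f,288,148.6,r.get_obs()['tcp_pos'][2]-.0234); print(d)
E
```

```text
dot [288.  148.6] 634 [ 0.4721 -0.0187  0.0674] tool [-61.   22.    0.1]
t 15.78 tcp [ 0.5273 -0.0446  0.0894] w 0.0227 F [ 0.3  0.1 -2.8] q [-0.28  0.47  0.31  2.05 -0.23  0.65  1.31]
jaw yaw 64.91 ydir [ 0.001  0.    -1.   ]
rot first (tool, deg) [-0.02 -0.09  0.04]
shift in present frame mm [-2.   5.4 -0.6]  in target frame [-2.   5.4 -0.6]
[ 0.47225294 -0.01873927  0.06596894]
```

Request:
{"fn": "jog_arm", "kwargs": {
  "motion": [
    [0.1,[-0.0014,0,-0.0006],[0,0.1,0]],
    [0.1,[0,0.003,0],[0,0,0]],
    [0.1,[0,0.002,0],[0,0,0]],
    [0.1,[0,0.002,0],[0,0,0]],
    [0.1,[0,0,0],[0,0,0]]
  ]
}}

```text
clock: 16.2
tcp_pos: [0.5253, -0.0446, 0.0813]
orientation: [-1.543, 0.345, -0.344]
contact_force: [0.2, -0.4, -2.4]
grip_width: 0.0226
```

There's no contact force 3 mm below the pin tip, so the hole is taking the pin. Continuing down.

Request:
{"fn": "jog_arm", "kwargs": {
  "motion": [
    [0.1,[0,0.002,0],[0,0,0]],
    [0.1,[0,0.0015,0],[0,0,0]],
    [0.1,[0,0,0],[0,0,0]]
  ]
}}

```text
clock: 16.45
tcp_pos: [0.5254, -0.0447, 0.0778]
orientation: [-1.543, 0.345, -0.345]
contact_force: [0.3, -0.1, -2.0]
grip_width: 0.0229
```

Request:
{"fn": "jog_arm", "kwargs": {
  "motion": [
    [0.1,[0,0.001,0],[0,0,0]],
    [0.1,[0,0,0],[0,0,0]],
    [0.1,[0,0,0],[0,0,0]]
  ]
}}

```text
clock: 16.7
tcp_pos: [0.5255, -0.0447, 0.0774]
orientation: [-1.543, 0.345, -0.345]
contact_force: [-0.9, 0.1, 2.0]
grip_width: 0.0228
```

The cover meets the bed at exactly the expected height (TCP 0.0774), so the pin is in the hole. Pressing down now.

Request:
{"fn": "jog_arm", "kwargs": {
  "motion": [
    [0.1,[0,0.001,0],[0,0,0]],
    [0.1,[0,0.001,0],[0,0,0]],
    [0.1,[0,0.001,0],[0,0,0]],
    [0.1,[0,0.001,0],[0,0,0]],
    [0.1,[0,0,0],[0,0,0]]
  ]
}}

```text
clock: 17.12
tcp_pos: [0.5255, -0.0447, 0.0735]
orientation: [-1.543, 0.345, -0.345]
contact_force: [-3.1, 0.3, 8.0]
grip_width: 0.0226
```

Request:
{"fn": "jog_arm", "kwargs": {
  "motion": [
    [0.1,[0,0.001,0],[0,0,0]],
    [0.1,[0,0,0],[0,0,0]],
    [0.1,[0,0,0],[0,0,0]]
  ]
}}

```text
clock: 17.37
tcp_pos: [0.5256, -0.0447, 0.0726]
orientation: [-1.543, 0.345, -0.345]
contact_force: [-2.7, 0.4, 8.5]
grip_width: 0.0227
```

Request:
{"fn": "jog_arm", "kwargs": {
  "motion": [
    [0.1,[0,0.0006,0],[0,0,0]],
    [0.1,[0,0,0],[0,0,0]],
    [0.1,[0,0,0],[0,0,0]],
    [0.1,[0,0,0],[0,0,0]]
  ]
}}

```text
clock: 17.7
tcp_pos: [0.5256, -0.0448, 0.0723]
orientation: [-1.543, 0.345, -0.345]
contact_force: [-4.8, 0.3, 12.2]
grip_width: 0.0229
```

```bash
python3 - <<'E'
from h import *
f=grab('wrist','w10.png'); dot(f); g=grab('scene','s10.png'); t=grab('top','t10.png')
toolrel((.5252,-.0443,.0724),65)
cv2.imwrite('pics/s10z.png',cv2.resize(g['image'][165:290,140:350,::-1],None,fx=3.8,fy=3.8,interpolation=cv2.INTER_NEAREST))
P=cloud(t); m=(np.hypot(P[...,0]-.463,P[...,1]+.2845)<.04)&(P[...,2]>.045)&(P[...,2]<.065); print('eye',m.sum(),P[m].mean(0))
E
```

```text
dot [288.  148.7] 631 [ 0.4707 -0.0187  0.0509] tool [-60.7  21.4   0.2]
t 17.85 tcp [ 0.5255 -0.0448  0.0723] w 0.0230 F [-5.1 -0.2 12.3] q [-0.27  0.5   0.29  2.06 -0.24  0.61  1.32]
jaw yaw 64.78 ydir [ 0.  0. -1.]
rot first (tool, deg) [-0.02 -0.22 -0.01]
shift in present frame mm [-0.5 -0.1  0.3]  in target frame [-0.5 -0.1  0.3]
eye 91 [ 0.46263912 -0.28430763  0.05418934]
```

View pics/s10z.png

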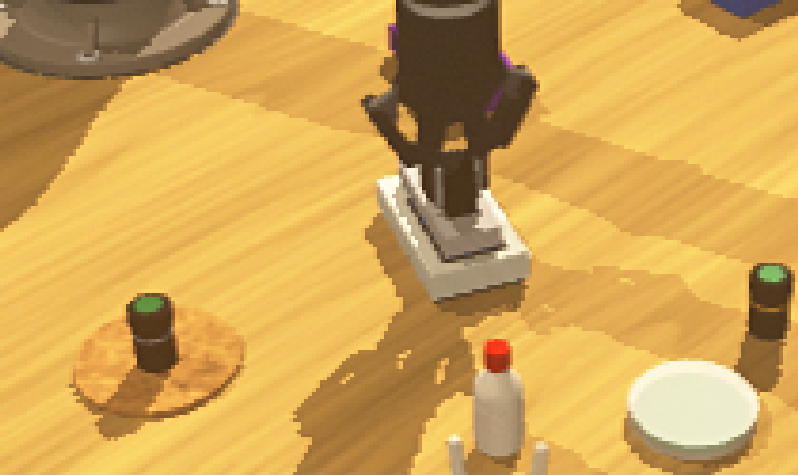

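View pics/w10.png

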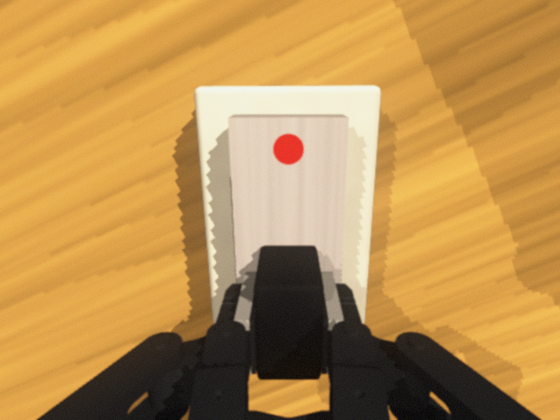

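The scene view shows the cover lying level and in line on the white base, and the eyepiece upright on the mat at (150,330) in the zoomed crop. The wrist view has the red dot at (288,149), where it was throughout, so the cover has not slipped. I'm handing in while holding it down.

```bash
python3 - <<'E'
from h import *
print(r.hand_in()); o=r.get_obs(); print(o['clock'],o['tcp_pos'],o['contact_force'])
E
```

```text
the job is handed in; nothing more can be done
None
the job is handed in; nothing more can be done
```

I handed the job in at about 18 s, with the arm still holding the cover pressed down. No verdict was reported.

- **Eyepiece:** I took it off the bed and stood it on the cork mat. The last top view put it upright and free, within about 1 mm of my estimate of the mat's centre.
- **Cover:** I turned it and brought it over the pin. The hole went on at the first try, so no feeling about was needed. The hole's position (from the red dot) matched the pin's to within about 0.3 mm, and the cover looked level and about 0.2° out of line.
- **Bed:** It is pressed down about 5 mm. That comes from the arm's height: first contact at 0.0774 m and 0.0723 m at the end. The arm was pushing down with about 14 N plus the cover's weight.
- **Bystanders:** The views of the work area showed none of them moved, but I did not measure each one.
- **Disagreement:** The camera depth put the plate's top about 2 mm higher than the arm's height implies. The same reading was already 1–2 mm high with the cover hovering, so I took it as calibration error, not slip. The sideways force was about 5 N at the end, probably the pin against the side of the hole.

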